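# Stroke down the retaining leaves on the back of a picture frame

## Robot

A 6-joint arm with a two-finger parallel gripper is mounted at the origin on the work surface. World frame = base frame: x ahead of the robot, y to its left, z up, the work surface at z = 0. Lengths are in m, angles in rad, forces in N, time in s.
With the tool pointing down it reaches from about 0.275 to 0.85 m from the base axis. Payload 19 kg.
Tool frame: the origin (TCP) lies where the fingers leave the gripper's body, on its centre line; the fingertips stand 73 mm ahead of it and the grasp point (between the pads) lies 54 mm ahead of it; z points along the fingers, y is the line along which they close (so a half turn about z gives the same grasp; the last joint's range is limited). The gripper opens to 85 mm and grips with 20 to 120 N. Pads are 22 mm wide; open, the fingers measure 114 mm over their backs; the gripper's body (76 mm by 85 mm) begins 54 mm behind the grasp point. The pads swing forward as they close: fully open they stand 13 mm farther back than shut.
Start: joints at [-1.367, 0.15, 1.437, -0, 1.554, -0.134], TCP at [0.191, -0.542, 0.304] pointing down, gripper open.
Joint ranges: [-2.8, 2.8], [-0.68, 2.1], [0.12, 2.68], [-1.39, 4.53], [0.16, 2.79], [-2.81, 2.81]. Speed limits (rad/s): [1.89, 1.89, 2.22, 3.01, 3.01, 3.01].

## Interface

Orientations are given as a 3x3 rotation matrix whose columns are the frame's x, y, z axes.
In Python, from bench import env gives the robot as it stands.
- The arm moves only by the tool servo_tool, never from a script. Its argument "motion" is a list of rows, each a list of 5 numbers: the shift along the tool's x, y, z scaled (see below), then the turn about the tool's z scaled (see below), then the opening, from 0 (shut) to 1 (fully open). A call has 1 to 12 rows; each row shifts and turns the commanded pose from where the row before left it, along the tool's axes as they then stand; what a row does not reach is not made up. The controller multiplies each number of a shift by 25 mm and each number of a turn by 0.12 rad. A row lasts 1/12 s, in which the tool goes at most 41.7 mm and 7.16 degrees, less where a joint would pass 70% of its speed; a pose out of reach is approached as far as the arm can. A call with a number of a shift or a turn outside -1 to 1 is refused whole. A call with a gripper value outside its range is refused whole. The fingers move at their own pace and stop on an object; the grip force is fixed at half the most. Time passes only in rows, so rows that do not move let the fingers close. It gives the time, the measured TCP pose, the force, the opening and the grip force at its end, in the units of the state.
- env.get_obs(): the state, without advancing time (a new reading comes with each control period).
- env.camera(name): name is "scene" or "top" or "wrist"; returns (picture, depth): 400x640x3 uint8, blue, green, red; 400x640 float32, m along the optical axis (not along the pixel's ray), 0 where there is no reading.
- env.camera_model(name): a dict with "K" (3x3 intrinsics, pixels), "k1" (the pictures are not rectified: a ray, as slopes to the right and down, at radius r is drawn at 1 + k1 r^2 times it, then the intrinsics apply), "position" and "orientation" of the camera in the world. Camera axes: x right, y down, z forward; pixel columns grow to the right and rows downward; lengths in m; the calibration is good to about 2 mm. A picture is of the moment at which its call begins: read the wrist's pose just before it. camera_model takes no time and is no camera call; for the wrist camera it gives the pose at the moment of the call.
- env.job_done(): hands the job in; it is judged then, once.
The state is a dict: "time": time; "joint_positions": joint angles; "dq": joint speeds; "tau": joint torques, N m; "position": TCP position; "tcp_rot": TCP orientation; "wrist_force": force on the tool from outside, world axes, zero at the start; "wrist_torque": the same for the moment, N m; "finger_gap": opening from 0.0 (shut) to 1.0 (fully open); "grasp_force": force on a finger pad.
Only numpy, scipy, OpenCV 4.12 (cv2) and the standard library are available. Lean on these libraries where they do the work, as an engineer would, in place of code of your own. Each camera call takes 0.05 s, during which the arm holds its last target. There are 200 camera calls.

## Task

A picture frame lies face down with a steel strip on its back, and four thin leaves stand lifted out of the strip. With the closed fingertips, stroke lightly along the strip from the hinged end of the row towards the leaves' free ends, without lifting away on the way, so that the leaves are pressed flat one after another; then take the hand off. Do not bend any leaf further up, and leave the tape roll, the knife and the jar where they are; nothing is to be picked up.

Things in the scene. Friction and masses are not known exactly. Their poses are not given: they have to be found in the camera images.
- frame: Black picture frame face down on the bench, fixed there, turned any way round. 380 mm (x) by 250 mm (y), 20 mm high; pale backing board level with the moulding. Origin on the bench right under the middle of the strip: the frame reaches from -190 to 190 mm in x, -60 to 190 mm in y. z up.
- strip: Sprung steel strip on the frame, 270 mm long (its x), 42 wide (y), 8 thick, same yaw as the frame. Origin: centre of its underside, 25 mm above the bench. Pushed down it sinks up to 5 mm (begins at 1 to 3 N, then 1.5 N per mm) and springs back. In its middle a row of four steel leaves 36 x 24 x 2 mm, hinged at their -x end, lifted at their +x end: stroke towards +x; the other way catches them.
- strip_start (a point): Point on the strip's top (33 mm above the bench) on its middle line, strip x = -113 mm, 20 mm before the first leaf's hinge. The top is plain from the strip's end (x = -135) to that hinge (x = -93). It sinks with the strip.
- strip_end (a point): Point on the strip's top on its middle line, strip x = 113 mm, 20 mm beyond the last leaf's free end; plain from 93 to 135 mm. A stroke from strip_start to here at the height of the strip's top lays all leaves flat. It sinks with the strip.
- leaf1 (a joint): Angle of the first leaf counted in the direction of the stroke (hinge at strip x = -93 mm): 0 flat, positive is free end up; starts lifted by 0.3 to 0.5 rad (free end 11 to 17 mm above the strip). It turns with a light friction of 0.02 N m and stays where it is left; it stops at 0, level with the strip's top.
- leaf2 (a joint): Angle of the second leaf counted in the direction of the stroke (hinge at strip x = -43 mm): 0 flat, positive is free end up; starts lifted by 0.3 to 0.5 rad (free end 11 to 17 mm above the strip). It turns with a light friction of 0.02 N m and stays where it is left; it stops at 0, level with the strip's top.
- leaf3 (a joint): Angle of the third leaf counted in the direction of the stroke (hinge at strip x = 7 mm): 0 flat, positive is free end up; starts lifted by 0.3 to 0.5 rad (free end 11 to 17 mm above the strip). It turns with a light friction of 0.02 N m and stays where it is left; it stops at 0, level with the strip's top.
- leaf4 (a joint): Angle of the fourth leaf counted in the direction of the stroke (hinge at strip x = 57 mm): 0 flat, positive is free end up; starts lifted by 0.3 to 0.5 rad (free end 11 to 17 mm above the strip). It turns with a light friction of 0.02 N m and stays where it is left; it stops at 0, level with the strip's top.
- tape: Roll of tape lying flat on the backing board, 90 mm across, hole 72 mm, 24 mm high. Origin at the centre of its underside. To be left alone.
- knife: Closed utility knife, yellow, 140 mm long (its x), 26 mm wide, 20 mm high, lying on the bench beside the frame. Origin under its middle. To be left alone.
- jar: Small closed jar of brads, 48 mm across, 55 mm high, standing on the backing board. Origin at the centre of its underside. To be left alone.

How it is judged:
By the outcome, as a careful person would: the job done as asked, in the order asked, and still so for the second after the job is handed in, with the robot touching nothing.
It also fails if it takes over 40 s, if anything falls off the work surface, if the arm or the gripper's body presses on something with over 40 N, if the wrist force passes 120 N, or if a joint passes its speed limit or range.

## Working session

There is one attempt and no reset: what is moved stays moved. The work goes in short steps, Python scripts to look and compute and a tool call to move; the robot and the scene stay as the last step left them, time stands still between calls to the robot, and variables do not carry over. Pictures are saved under pics/ and viewed, at most 10 in all, crops included, and the job is handed in when it is done.

Besides the shell and the picture viewer there is one more tool, called as name(argument=value, ...), one argument or row to a line, values as JSON. servo_tool: Moves the arm, as the interface text tells. Shifts and turns lie within -1 to 1; 1 stands for 25 mm of shift or 0.12 rad of turn. Its arguments: {"type":"object","properties":{"motion":{"type":"array","items":{"type":"array","items":{"type":"number"}}}},"required":["motion"]}

```bash
mkdir -p pics; cat > h.py <<'E'
import numpy as np, cv2
from bench import env
def grab(n,f):
    m=env.camera_model(n); im,d=env.camera(n); cv2.imwrite('pics/'+f+'.png',im); np.savez(f,d=d,**{k:np.array(v) for k,v in m.items()}); return im,d,m
def pt(f,u,v,z=None):
    m=np.load(f+'.npz'); d=m['d']; K=m['K']
    p=cv2.undistortPoints(np.array([[[u,v]]],float),K,np.array([float(m['k1']),0,0,0]))[0,0] # model r->r(1+k1r2)
    ray=np.array([p[0],p[1],1.]); R=m['orientation']; o=m['position']
    if z is None:
        return o+R@ray*np.median(d[int(v)-1:int(v)+2,int(u)-1:int(u)+2])
    w=R@ray; return o+w*(z-o[2])/w[2]
E
python3 - <<'E'
from h import *
for n in ['top','scene']: grab(n,n+'1')
s=env.get_obs(); print(s['position'],s['tcp_rot'],s['wrist_force'],s['finger_gap'],s['time'])
print(env.camera_model('top'))
E
```

```text
[ 0.19051446 -0.54236692  0.30336704] [[ 9.43479349e-01  3.31431242e-01 -2.22429949e-04]
 [ 3.31431291e-01 -9.43478798e-01  1.02812935e-03]
 [ 1.30896246e-04 -1.04373906e-03 -9.99999447e-01]] [-0.22752382 -0.05050784 -0.12184637] 0.9991918796423583 0.1
{'K': array([[378.84353658,   0.        , 322.17534706],
       [  0.        , 378.84353658, 201.0130338 ],
       [  0.        ,   0.        ,   1.        ]]), 'k1': -0.04519734290588538, 'position': array([0.42761452, 0.02785725, 0.75274081]), 'orientation': array([[ 0.07862534, -0.97431559,  0.21101468],
       [-0.99688537, -0.07554004,  0.02265532],
       [-0.00613337, -0.21213872, -0.97722031]])}
```

View pics/top1.png

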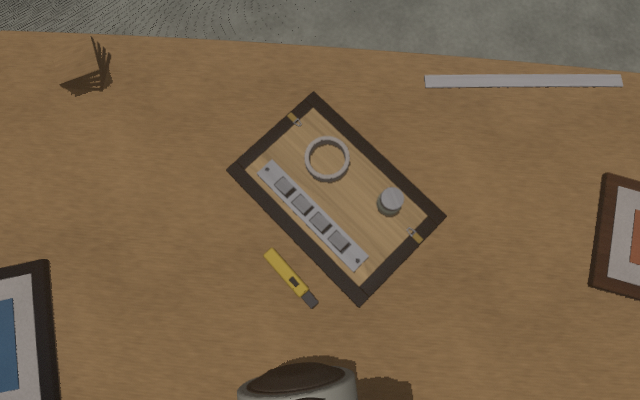

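View pics/scene1.png

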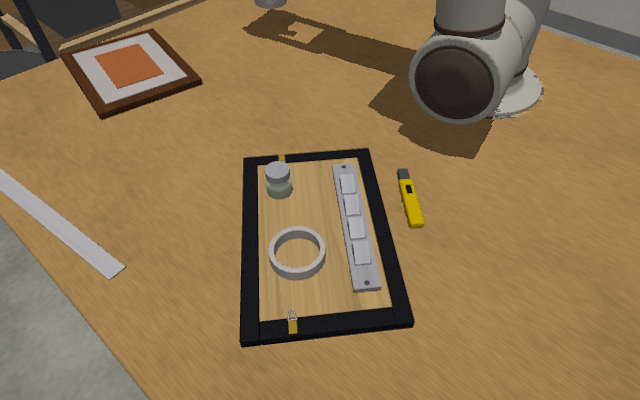

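The pictures show the strip running from (268,165) to (360,265) in the top view. The tape is at (327,158), the jar at (391,200) and the knife at (290,278). The jar and tape lie on the strip's +y side, so strip +x should run down-right in the top view. I'll measure this.

```bash
python3 - <<'E'
from h import *
im=cv2.imread('pics/top1.png'); c=cv2.resize(im[150:280,240:390],None,fx=5,fy=4.6*5/4.6,interpolation=cv2.INTER_CUBIC)[:600]
c=cv2.resize(im[155:275,240:390],None,fx=5,fy=5,interpolation=cv2.INTER_CUBIC); cv2.imwrite('pics/c1.png',c)
for n,u,v in [('A',268,165),('B',360,265),('tape',327,141),('jar',391,196),('knife',290,278)]:
    print(n,pt('top1',u,v).round(4),pt('top1',u,v,.033).round(4))
E
```

```text
A [0.6482 0.158  0.0318] [0.6478 0.1578 0.033 ]
B [ 0.4666 -0.037   0.0204] [ 0.466  -0.0359  0.033 ]
tape [0.7057 0.0445 0.0368] [0.7072 0.0446 0.033 ]
jar [ 0.5934 -0.0819  0.0738] [ 0.6034 -0.0885  0.033 ]
knife [0.4318 0.094  0.0199] [0.4318 0.0929 0.033 ]
```

View pics/c1.png

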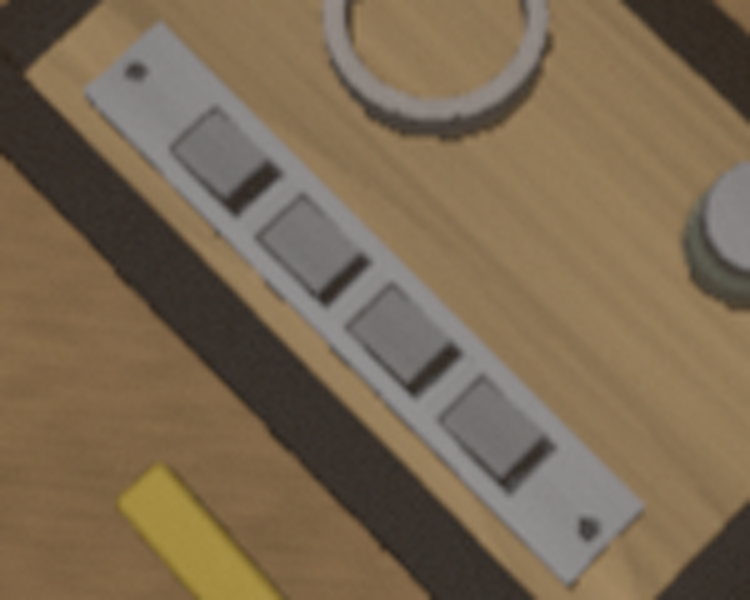

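The dark gaps sit at the lower-right end of each leaf, e.g. at crop (255,187) and (525,465). So the free ends point down-right, and that is the stroke direction.

```bash
cat >> h.py <<'E'
def plan(S,E):
    s=env.get_obs(); R=s['tcp_rot']; p=s['position']; d=(E-S)[:2]; yaw=np.arctan2(d[1],d[0])
    r=np.arctan2(-d[1],-d[0])-np.arctan2(R[1,0],R[0,0])   # tool x against the stroke
    r=(r+np.pi)%(2*np.pi)-np.pi
    print('turn about tool z',-r,'units',-r/.12)
    for n,q in (('S',S),('E',E)):
        v=np.array([q[0],q[1],.033+.073])-p
        print(n,q.round(4),'tool shift m now',(R.T@v).round(4))
    print(p.round(4),s['wrist_force'].round(2),s['time'],s['joint_positions'].round(3),s['finger_gap'])
E
python3 - <<'E'
from h import *
c=[pt('top1',240+(u-2)/5,155+(v-2)/5,.033) for u,v in [(163,20),(85,90),(643,510),(570,585)]]
a=(c[0]+c[1])/2;b=(c[2]+c[3])/2
print(a,b,np.linalg.norm(b-a),np.linalg.norm(c[0]-c[1]),np.linalg.norm(c[2]-c[3]))
print([np.degrees(np.arctan2(*(q-p)[[1,0]])) for p,q in((c[0],c[2]),(c[1],c[3]))])
m=(a+b)/2;d=(b-a)/np.linalg.norm(b-a);plan(m-.113*d,m+.113*d)
E
```

```text
[0.64607281 0.16475191 0.033     ] [ 0.46782912 -0.03756288  0.033     ] 0.2696332448590663 0.0418441600325599 0.03948411874884482
[np.float64(-131.63211748921617), np.float64(-131.12999131680206)]
turn about tool z -0.5107458479341567 units -4.256215399451306
S [0.6317 0.1484 0.033 ] tool shift m now [ 0.6451 -0.5053  0.198 ]
E [ 0.4823 -0.0212  0.033 ] tool shift m now [ 0.448  -0.3948  0.1978]
[ 0.1905 -0.5424  0.3034] [-0.23 -0.05 -0.12] 0.1 [-1.367  0.151  1.438 -0.     1.554 -0.134] 0.9991918796423583
```

servo_tool(
  motion=[
    [0,0,0,-0.851,0],
    [0,0,0,-0.851,0],
    [0,0,0,-0.851,0],
    [0,0,0,-0.851,0],
    [0,0,0,-0.851,0],
    [0,0,0,0,0],
  ],
)

```text
time: 0.6
position: [0.1905, -0.5424, 0.3035]
tcp_rot: [[0.657, 0.754, -0.0], [0.754, -0.657, 0.001], [0.0, -0.001, -1.0]]
wrist_force: [0.6, 1.0, 0.0]
finger_gap: 0.141
grasp_force: 0.0
```

servo_tool(
  motion=[
    [0.98,-0.152,0,0,0],
    [0.98,-0.152,0,0,0],
    [0.98,-0.152,0,0,0],
    [0.98,-0.152,0,0,0],
    [0.98,-0.152,0,0,0],
    [0.98,-0.152,0,0,0],
    [0.98,-0.152,0,0,0],
    [0.98,-0.152,0,0,0],
    [0.98,-0.152,0,0,0],
    [0.98,-0.152,0,0,0],
    [0.98,-0.152,0,0,0],
    [0.98,-0.152,0,0,0],
  ],
)

```text
time: 1.6
position: [0.3511, -0.2906, 0.3038]
tcp_rot: [[0.664, 0.747, -0.0], [0.747, -0.664, 0.0], [0.0, -0.0, -1.0]]
wrist_force: [0.6, -0.2, -0.2]
finger_gap: -0.001
grasp_force: 0.0
```

servo_tool(
  motion=[
    [0.98,-0.152,0,0,0],
    [0.98,-0.152,0,0,0],
    [0.98,-0.152,0,0,0],
    [0.98,-0.152,0,0,0],
    [0.98,-0.152,0,0,0],
    [0.98,-0.152,0,0,0],
    [0.98,-0.152,0,0,0],
    [0.98,-0.152,0,0,0],
    [0,0,0,0,0],
    [0,0,0,0,0],
  ],
)

```text
time: 2.43
position: [0.4578, -0.1238, 0.3037]
tcp_rot: [[0.662, 0.75, -0.0], [0.75, -0.662, 0.0], [-0.0, -0.001, -1.0]]
wrist_force: [-0.1, 0.4, -0.9]
finger_gap: 0.003
grasp_force: 0.0
```

```bash
python3 - <<'E'
from h import *
grab('wrist','w1')
plan(np.array([.6317,.1484,.033]),np.array([.4823,-.0212,.033]))
E
```

```text
turn about tool z -0.0016725500439980223 units -0.013937917033316854
S [0.6317 0.1484 0.033 ] tool shift m now [ 0.3199 -0.0501  0.1977]
E [ 0.4823 -0.0212  0.033 ] tool shift m now [ 0.0939 -0.0497  0.1977]
[ 0.4575 -0.1245  0.3037] [-0.03 -0.5   0.5 ] 2.4833 [-0.428 -0.062  1.659 -0.     1.545  0.296] 0.0019308531042917178
```

View pics/w1.png

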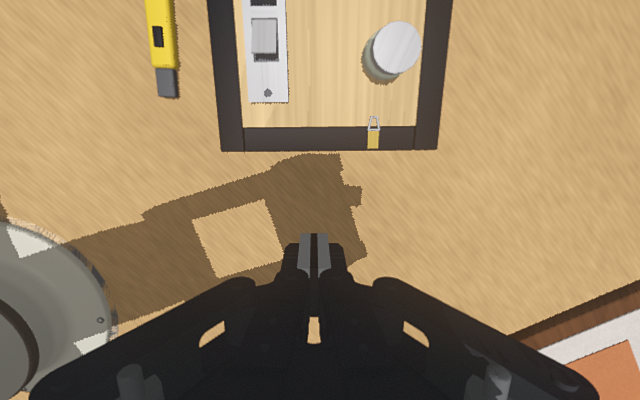

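The wrist view shows the strip's +x end, with corners near (248,103) and (288,102), plus the jar at (397,45). I'll go on and look again closer.

servo_tool(
  motion=[
    [0.9,-0.5,0,0,0],
    [0.9,-0.5,0,0,0],
    [0.9,-0.5,0,0,0],
    [0.9,-0.5,0,0,0],
    [0,0,0,0,0],
    [0,0,0,0,0],
  ],
)

```text
time: 2.98
position: [0.4794, -0.024, 0.3039]
tcp_rot: [[0.662, 0.75, -0.0], [0.75, -0.662, -0.0], [-0.0, -0.0, -1.0]]
wrist_force: [0.6, -0.9, 0.1]
finger_gap: 0.0
grasp_force: 0.0
```

```bash
python3 - <<'E'
from h import *
grab('wrist','w2')
plan(np.array([.6317,.1484,.033]),np.array([.4823,-.0212,.033]))
a=(pt('w1',248,103,.033)+pt('w1',288,102,.033))/2; print(a)
E
```

```text
turn about tool z -0.0013650489410830247 units -0.01137540784235854
S [0.6317 0.1484 0.033 ] tool shift m now [ 0.2307 -0.0004  0.1978]
E [ 0.4823 -0.0212  0.033 ] tool shift m now [ 4.600e-03 -1.000e-04  1.979e-01]
[ 0.4793 -0.0247  0.3039] [-0.14 -0.16  0.51] 3.0333 [-0.212 -0.049  1.647 -0.     1.544  0.512] -0.00023906382151723518
[ 0.47062012 -0.03807022  0.033     ]
```

View pics/w2.png

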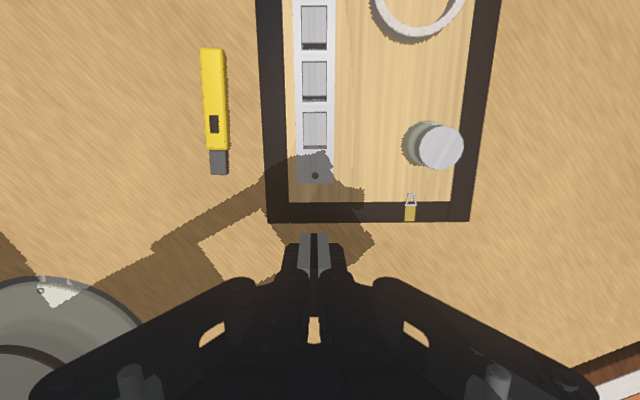

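```bash
python3 - <<'E'
from h import *
s=env.get_obs();R=s['tcp_rot'];p=s['position']
for u,v in [(293,20),(335,20),(294,80),(335,80),(296,182),(333,182),(303,50),(327,50)]: print((R.T@(pt('w2',u,v,.033)-p)).round(4))
E
```

```text
[ 0.1512 -0.0195  0.2708]
[0.1512 0.022  0.2708]
[ 0.0957 -0.0195  0.2708]
[0.0958 0.0231 0.2708]
[-0.0136 -0.0191  0.2709]
[-0.0136  0.0232  0.2709]
[ 0.1242 -0.0099  0.2708]
[0.1242 0.0144 0.2708]
```

servo_tool(
  motion=[
    [0.94,0,0,0,0],
    [0.94,0,0,0,0],
    [0.94,0,0,0,0],
    [0.94,0,0,0,0],
    [0.94,0,0,0,0],
    [0.94,0,0,0,0],
    [0.94,0,0,0,0],
    [0.94,0,0,0,0],
    [0.94,0,0,0,0],
    [0.94,0,0,0,0],
    [0,0,0,0,0],
    [0,0,0,0,0],
  ],
)

```text
time: 4.03
position: [0.6355, 0.1512, 0.3031]
tcp_rot: [[0.662, 0.749, -0.001], [0.749, -0.662, -0.0], [-0.001, -0.001, -1.0]]
wrist_force: [-1.4, -0.7, -0.1]
finger_gap: 0.003
grasp_force: 0.0
```

servo_tool(
  motion=[
    [0,0.04,0.9,0,0],
    [0,0,0.9,0,0],
    [0,0,0.9,0,0],
    [0,0,0.9,0,0],
    [0,0,0.9,0,0],
    [0,0,0.9,0,0],
    [0,0,0.9,0,0],
    [0,0,0.9,0,0],
    [0,0,0.24,0,0],
    [0,0,0,0,0],
    [0,0,0,0,0],
  ],
)

```text
time: 4.95
position: [0.6359, 0.1507, 0.119]
tcp_rot: [[0.662, 0.75, 0.001], [0.75, -0.662, 0.0], [0.0, 0.0, -1.0]]
wrist_force: [0.4, 0.0, 1.0]
finger_gap: 0.003
grasp_force: 0.0
```

```bash
python3 - <<'E'
from h import *
plan(np.array([.6317,.1484,.033]),np.array([.4823,-.0212,.033]))
E
```

```text
turn about tool z -0.0013187176974125414 units -0.010989314145104512
S [0.6317 0.1484 0.033 ] tool shift m now [-0.0045 -0.0016  0.013 ]
E [ 0.4823 -0.0212  0.033 ] tool shift m now [-0.2305 -0.0013  0.0129]
[0.6359 0.1507 0.119 ] [0.44 0.01 0.99] 4.95 [ 0.115  0.427  1.468 -0.     1.245  0.838] 0.0027867018442218065
```

servo_tool(
  motion=[
    [0,0,0.2,0,0],
    [0,0,0.2,0,0],
    [0,0,0.04,0,0],
    [0,0,0,0,0],
    [0,0,0,0,0],
  ],
)

```text
time: 5.37
position: [0.6357, 0.1516, 0.1071]
tcp_rot: [[0.661, 0.75, 0.0], [0.75, -0.661, 0.0], [0.0, 0.0, -1.0]]
wrist_force: [0.0, -0.2, 0.8]
finger_gap: -0.001
grasp_force: 0.0
```

servo_tool(
  motion=[
    [0,0,0.06,0,0],
    [0,0,0,0,0],
    [0,0,0,0,0],
  ],
)

```text
time: 5.62
position: [0.6358, 0.1517, 0.1057]
tcp_rot: [[0.661, 0.75, 0.0], [0.75, -0.661, 0.0], [0.0, 0.0, -1.0]]
wrist_force: [1.0, 0.3, 1.0]
finger_gap: 0.001
grasp_force: 0.7
```

servo_tool(
  motion=[
    [0,0,0.04,0,0],
    [0,0,0,0,0],
    [0,0,0,0,0],
  ],
)

```text
time: 5.87
position: [0.6358, 0.1517, 0.1047]
tcp_rot: [[0.661, 0.75, 0.0], [0.75, -0.661, 0.0], [0.0, 0.0, -1.0]]
wrist_force: [0.2, -0.0, 4.8]
finger_gap: -0.0
grasp_force: 2.3
```

servo_tool(
  motion=[
    [-0.2,0,0,0,0],
    [-0.3,0,0,0,0],
    [-0.3,0,0,0,0],
    [-0.3,0,0,0,0],
    [-0.3,0,0,0,0],
    [-0.3,0,0,0,0],
  ],
)

```text
time: 6.37
position: [0.607, 0.1191, 0.1046]
tcp_rot: [[0.661, 0.75, 0.0], [0.75, -0.661, 0.0], [0.0, 0.0, -1.0]]
wrist_force: [2.6, 3.4, 5.1]
finger_gap: -0.002
grasp_force: 2.6
```

servo_tool(
  motion=[
    [-0.3,0,0,0,0],
    [-0.3,0,0,0,0],
    [-0.3,0,0,0,0],
    [-0.3,0,0,0,0],
    [-0.3,0,0,0,0],
    [-0.3,0,0,0,0],
    [-0.3,0,0,0,0],
    [-0.3,0,0,0,0],
    [-0.3,0,0,0,0],
    [-0.3,0,0,0,0],
    [-0.3,0,0,0,0],
    [-0.3,0,0,0,0],
  ],
)

```text
time: 7.37
position: [0.5474, 0.0516, 0.1045]
tcp_rot: [[0.661, 0.75, 0.0], [0.75, -0.661, 0.0], [0.0, -0.0, -1.0]]
wrist_force: [2.9, 2.7, 5.1]
finger_gap: 0.002
grasp_force: 2.6
```

servo_tool(
  motion=[
    [-0.3,0,0,0,0],
    [-0.3,0,0,0,0],
    [-0.3,0,0,0,0],
    [-0.3,0,0,0,0],
    [-0.3,0,0,0,0],
    [-0.3,0,0,0,0],
    [-0.3,0,0,0,0],
    [-0.3,0,0,0,0],
    [-0.3,0,0,0,0],
    [-0.3,0,0,0,0],
    [-0.3,0,0,0,0],
    [-0.3,0,0,0,0],
  ],
)

```text
time: 8.37
position: [0.4878, -0.0158, 0.1044]
tcp_rot: [[0.661, 0.75, -0.0], [0.75, -0.661, 0.0], [0.0, -0.0, -1.0]]
wrist_force: [2.6, 2.9, 4.6]
finger_gap: -0.003
grasp_force: 2.5
```

```bash
python3 - <<'E'
from h import *
plan(np.array([.6317,.1484,.033]),np.array([.4823,-.0212,.033]))
E
```

```text
turn about tool z -0.0003337614253884347 units -0.0027813452115702892
S [0.6317 0.1484 0.033 ] tool shift m now [ 0.2183 -0.0007 -0.0016]
E [ 0.4823 -0.0212  0.033 ] tool shift m now [-0.0077 -0.0006 -0.0016]
[ 0.4878 -0.0158  0.1044] [2.58 2.94 4.64] 8.3667 [-0.19   0.131  1.887  0.     1.123  0.532] -0.0032154161328091535
```

servo_tool(
  motion=[
    [-0.24,0,0,0,0],
    [-0.12,0,0,0,0],
    [0,0,0,0,0],
    [0,0,0,0,0],
    [0,0,-0.1,0,0],
    [0,0,-0.4,0,0],
    [0,0,-0.8,0,0],
    [0,0,-0.9,0,0],
    [0,0,-0.9,0,0],
    [0,0,-0.9,0,0],
    [0,0,-0.9,0,0],
    [0,0,-0.9,0,0],
  ],
)

```text
time: 9.37
position: [0.4821, -0.0219, 0.2511]
tcp_rot: [[0.661, 0.75, -0.0], [0.75, -0.661, 0.0], [-0.0, -0.0, -1.0]]
wrist_force: [0.2, -0.8, -0.4]
finger_gap: -0.001
grasp_force: 0.0
```

servo_tool(
  motion=[
    [-0.9,0,-0.4,0,0],
    [-0.9,0,-0.4,0,0],
    [-0.9,0,-0.4,0,0],
    [-0.9,0,-0.4,0,0],
    [0,0,0,0,0],
    [0,0,0,0,0],
  ],
)

```text
time: 9.87
position: [0.4226, -0.09, 0.2903]
tcp_rot: [[0.662, 0.749, 0.001], [0.749, -0.662, -0.0], [0.0, 0.001, -1.0]]
wrist_force: [0.3, -0.4, -0.6]
finger_gap: 0.001
grasp_force: 0.0
```

```bash
python3 - <<'E'
from h import *
w,_,_=grab('wrist','w3'); t,_,_=grab('top','top2')
a=cv2.resize(t[155:275,240:390],None,fx=4,fy=4,interpolation=cv2.INTER_CUBIC)
cv2.imwrite('pics/c2.png',np.hstack([a]))
cv2.imwrite('pics/w3c.png',cv2.resize(w[:220,200:500],None,fx=2.6,fy=2.6))
d=np.array([-.661,-.75]);m=np.array([.557,.0636])
s=env.get_obs();print(s['position'],s['wrist_force'],s['time'])
E
```

```text
[ 0.4231147  -0.0892626   0.28936181] [0.12762102 0.59365273 0.06534983] 9.9667
```

View pics/c2.png

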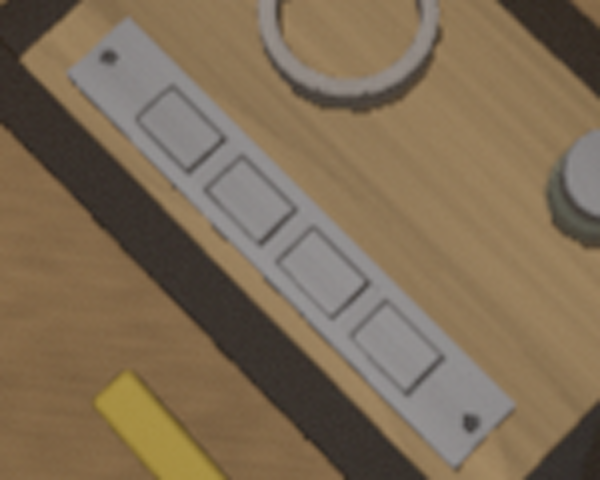

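View pics/w3c.png

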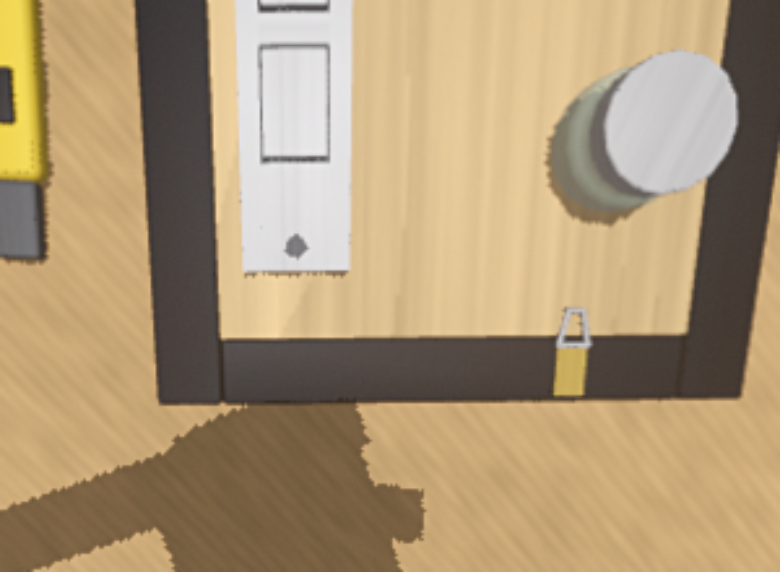

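All four leaves now lie flush. In the top crop, at (180,130), (250,200), (322,272) and (397,347), only thin gaps remain around them. The tape, jar and knife are where they were, and the hand is clear.

```bash
python3 -c "
from bench import env; print(env.job_done())"
```

```text
the job is handed in; nothing more can be done
None
```

I pressed all four leaves flat with one light stroke (about 5 N) from the hinged end, took the hand off without disturbing the tape, knife or jar, and handed the job in at about 10 s.

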